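# Open the blue dust gate

### The arm

A 6-joint arm with a two-finger parallel gripper is mounted at the origin on the work surface; the furniture and walls round the work are solid. World frame = base frame: x ahead of the robot, y to its left, z up, the work surface at z = 0. Lengths are in m, angles in rad, forces in N, time in s.
With the tool pointing down it reaches from about 0.225 to 0.875 m from the base axis. Payload 3.4 kg.
Tool frame: the origin (TCP) lies at the very end of the fingers, on their centre line; the grasp point (between the pads) lies 19 mm behind it; z points along the fingers, y is the line along which they close (so a half turn about z gives the same grasp; the last joint's range is limited). The gripper opens to 85 mm and grips with 20 to 120 N. Pads are 22 mm wide; open, the fingers measure 114 mm over their backs; the gripper's body (76 mm by 85 mm) begins 54 mm behind the grasp point. The pads swing forward as they close: fully open they stand 13 mm farther back than shut.
Start: joints at [1.155, 0.276, 1.505, -0, 1.361, -0.121], TCP at [0.167, 0.55, 0.207] pointing down, gripper open.
Joint ranges: [-2.89, 2.89], [-0.75, 2.08], [0.22, 2.7], [-1.18, 4.32], [0.11, 2.71], [-2.7, 2.7]. Speed limits (rad/s): [2.57, 2.57, 3.14, 3.14, 3.14, 3.14].

### API

Orientations are given as a unit quaternion [w, x, y, z].
In Python, from rig import readout, vision, manip gives the robot as it stands.
- The arm moves only by the shell command python3 -m handwheel 'ROWS' [FORCE]. ROWS is JSON, a list of rows, each a list of 3 entries, a list of its own where there are three numbers: the shift along the tool's x, y, z in mm, then the turn, a rotation vector about the tool's x, y, z in units of 6 degrees (1.0 is 6 degrees), then the closure, from -1 (fully open) to 1 (shut), so that 0 is half open. A call has 1 to 20 rows; each row shifts and turns the commanded pose from where the row before left it, along the tool's axes as they then stand; what a row does not reach is not made up. A row lasts 1/8 s, in which the tool goes at most 62.5 mm and 10.7 degrees, less where a joint would pass 70% of its speed; a pose out of reach is approached as far as the arm can. A call is refused whole if a number of a shift passes 62.5 or a number of a turn 1, either way. A call with a gripper value outside its range is refused whole. The fingers move at their own pace and stop on an object; FORCE is the grip in N (left out, the last holds). Time passes only in rows, so rows that do not move let the fingers close. It gives the time, the measured TCP pose, the force, the opening and the grip force at its end, in the units of the state.
- readout.get_state(): the state, without advancing time (a new reading comes with each control period).
- vision.get_image(name): name is "scene" or "top" or "wrist"; returns the picture (384x512x3 uint8, blue, green, red); there is no depth.
- vision.camera_params(name): a dict with "intrinsics" (3x3 intrinsics, pixels), "dist" ([k1, k2, p1, p2, k3] as OpenCV has them; the pictures are not rectified), "rvec" (rotation vector, rad) and "tvec" (3), from world to camera coordinates, as OpenCV has them; the wrist camera has in their place "hand_eye" (4x4, takes a point from camera to tool coordinates, whose origin is the TCP and whose axes are the flange's). Camera axes: x right, y down, z forward; pixel columns grow to the right and rows downward; lengths in m; the calibration is good to about 2 mm. A picture is of the moment at which its call begins: read the wrist's pose just before it. camera_params takes no time and is no camera call.
- manip.sign_off(): hands the job in; it is judged then, once.
The state is a dict: "clock": time; "qpos": joint angles; "qd": joint speeds; "effort": joint torques, N m; "position": TCP position; "ee_rot": TCP orientation; "contact_force": force on the tool from outside, world axes, zero at the start; "moment": the same for the moment, N m; "width": finger opening in m; "gripper_force": force on a finger pad.
Only numpy, scipy, OpenCV 4.12 (cv2) and the standard library are available. Lean on these libraries where they do the work, as an engineer would, in place of code of your own. Each camera call takes 0.05 s, during which the arm holds its last target. There are 200 camera calls.

### The job

Open the dust-extraction gate that has the blue knob: lift its lever up out of the red-marked notch where it sits, swing it over past the white-marked middle notch and lower it fully into the green-marked notch, then let go. Leave the lever of the gate with the orange knob where it is.

Things in the scene. Friction and masses are not known exactly. Their poses are not given: they have to be found in the camera images.
- blue_gate: Dust gate with the blue knob, fixed: grey housing 120x110x65 mm, duct stubs at its sides. Origin on the table below the lever's pivot, z up, x away from the knob side. From the pivot, 82 mm up, a bar 12 wide, 10 high runs to -x, level when seated; it swings sideways about the vertical and hinges upward. Spring and weight press it down (3 to 5 N at the knob); it drops if let go.
- blue_gate_knob (a point): Centre of the blue knob, an upright cylinder 30 mm across, 40 high, on the bar's end: 185 mm from the pivot, 26 mm above the bar's middle line (seated: 108 mm above the table). It tilts with the lever. The bar starts in the red notch (gate's +y side; swing -0.38 rad from the middle). To clear the teeth, 120 mm from the pivot, the knob must rise 28 mm; it can rise 75 mm.
- blue_gate_open (a point): Fixed point: the blue knob's centre when the lever sits amid the green notch (gate's -y side, +0.38 rad, counter-clockwise from above; white notch at 0). Each notch is 26 mm wide, so the seated knob has 11 mm of play to either side. Red, white and green sloping plates mark the notches of the steel arc, on the knob side.
- orange_gate_knob (a point): Centre of the orange knob of the other, otherwise identical gate, whose lever sits in its own red-marked notch and stays there. Which of the two gates stands on the left varies.

How it is judged:
By the outcome, as a careful person would: the job done as asked, in the order asked, and still so for the second after the job is handed in, with the robot touching nothing.
It also fails if it takes over 38 s, if anything falls off the work surface, if the arm or the gripper's body presses on something with over 40 N, if the wrist force passes 120 N, or if a joint passes its speed limit or range.

## Working session

There is one attempt and no reset: what is moved stays moved. The work goes in short steps, Python scripts to look and compute and a shell command to move; the robot and the scene stay as the last step left them, time stands still between calls to the robot, and variables do not carry over. Pictures are saved under pics/ and viewed, at most 10 in all, crops included, and the job is handed in when it is done.

```bash
mkdir -p pics
cat > h.py <<'E'
import numpy as np, cv2
from scipy.spatial.transform import Rotation as R
from rig import readout, vision, manip
def save(n,f):
    im=vision.get_image(n); cv2.imwrite('pics/'+f,im); return im
def ray(n,uv):
    p=vision.camera_params(n); K=np.array(p['intrinsics']);d=np.array(p['dist'])
    x=cv2.undistortPoints(np.array([[uv]],float),K,d)[0,0]
    Rm=cv2.Rodrigues(np.array(p['rvec'],float))[0]; t=np.array(p['tvec'],float).ravel()
    return -Rm.T@t, Rm.T@np.array([x[0],x[1],1])
def atz(n,uv,z):
    o,d=ray(n,uv); return o+d*(z-o[2])/d[2]
def proj(n,P):
    p=vision.camera_params(n)
    return cv2.projectPoints(np.array(P,float).reshape(-1,3),np.array(p['rvec'],float),np.array(p['tvec'],float),np.array(p['intrinsics']),np.array(p['dist']))[0][:,0]
E
python3 - <<'E'
from h import *
a=save('scene','s0.png');b=save('top','t0.png')
s=readout.get_state();print({k:np.round(v,3) for k,v in s.items()})
E
```

```text
{'clock': np.float64(0.1), 'qpos': array([ 1.155,  0.277,  1.506, -0.   ,  1.361, -0.121]), 'qd': array([ 0.001, -0.002, -0.002, -0.001, -0.   , -0.002]), 'effort': array([ 2.000e-03, -4.177e+01, -2.464e+01, -0.000e+00,  6.000e-03,
       -0.000e+00]), 'position': array([0.167, 0.55 , 0.206]), 'ee_rot': array([-0.   ,  0.147,  0.989, -0.001]), 'contact_force': array([0.22 , 0.536, 0.535]), 'moment': array([ 0.027, -0.03 ,  0.022]), 'gripper_force': np.float64(0.0), 'width': np.float64(0.085)}
```

View pics/s0.png

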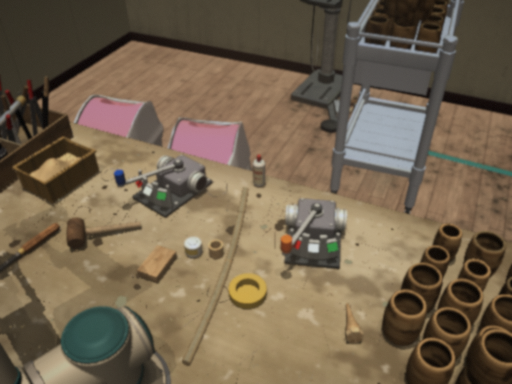

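View pics/t0.png

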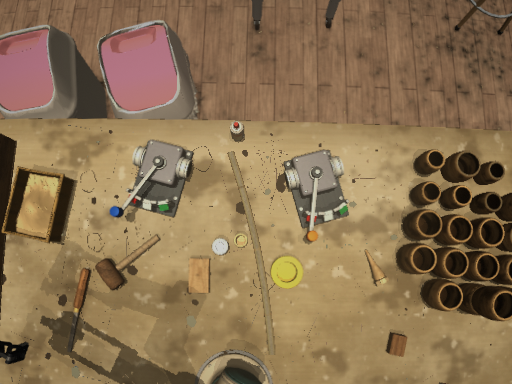

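The top view shows the blue gate on the left: knob at about (116,211), pivot at about (158,162). The orange gate is on the right, with its knob at about (312,236).

Run:
```python
from h import *
t=cv2.imread('pics/t0.png');s=cv2.imread('pics/s0.png')
def blob(im,box):
    h=cv2.cvtColor(im,cv2.COLOR_BGR2HSV);m=(cv2.inRange(h,(100,120,40),(130,255,255)))
    M=np.zeros_like(m);x0,y0,x1,y1=box;M[y0:y1,x0:x1]=m[y0:y1,x0:x1];n,l,st,c=cv2.connectedComponentsWithStats(M)
    i=1+np.argmax(st[1:,4]);return c[i],st[i]
bt,st=blob(t,(90,180,150,240));bs,ss=blob(s,(90,150,150,210));print(bt,st,bs,ss)
o1,d1=ray('top',bt);o2,d2=ray('scene',bs)
d1/=np.linalg.norm(d1);d2/=np.linalg.norm(d2)
A=np.stack([d1,-d2],1);k=np.linalg.lstsq(A,o2-o1,rcond=None)[0]
print('tri',o1+d1*k[0],o2+d2*k[1]); K=atz('top',bt,.112);print('knob top',K)
P=atz('top',(158,162),.095);print('pivot',P,np.linalg.norm((K-P)[:2]))
c=cv2.resize(t[120:250,80:240],None,fx=4.5,fy=4.5,interpolation=cv2.INTER_CUBIC);cv2.imwrite('pics/t1.png',c)
```

```text
[114.35064935 211.11688312] [110 207  10  10  77] [118.75714286 175.45714286] [115 170   8  13  70]
tri [0.50621841 0.34484112 0.11201396] [0.50873805 0.34106921 0.11085959]
knob top [0.50621965 0.34484622 0.112     ]
pivot [0.65365217 0.23274334 0.095     ] 0.18521178157096152
```

View pics/t1.png

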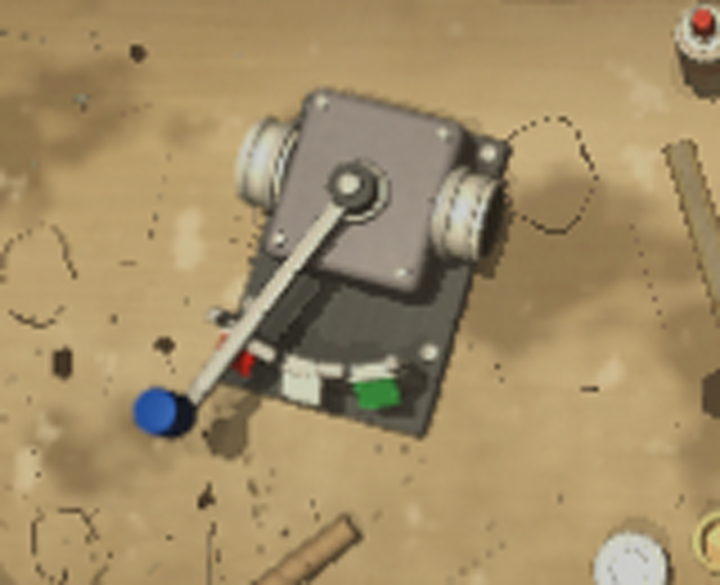

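The lever comes out 185 mm long, which matches the spec. I'll move above the knob and turn the tool so that its x axis lies outward along the lever.

```bash
python3 -m handwheel '[[[-43,-11,0],[0,0,0.4],-1],[[-43,-8,0],[0,0,0.4],-1],[[-43,-8,0],[0,0,0.4],-1],[[-43,-6,0],[0,0,0.4],-1],[[-43,-4,0],[0,0,0.4],-1],[[-43,-2,0],[0,0,0.4],-1],[[-43,0,0],[0,0,0.4],-1],[[-43,2,0],[0,0,0.6],-1],[[-40,4,0],[0,0,0],-1],[[0,0,0],[0,0,0],-1]]'
cat >> h.py <<'E'
P=np.array([.6537,.2327,.082]);Kb=np.array([.5075,.343,.108])
E
python3 - <<'E'
from h import *
s=readout.get_state();r=R.from_quat(np.array(s['ee_rot'])[[1,2,3,0]])
save('wrist','w0.png')
a=np.arctan2(*(Kb-P)[1::-1]);x=r.as_matrix()[:,0];print('pos',s['position'],'x ang',np.degrees(np.arctan2(x[1],x[0])),'lever',np.degrees(a))
print('to knob tool mm',r.inv().apply(Kb-np.array(s['position']))*1e3)
H=np.array(vision.camera_params('wrist')['hand_eye']);p=vision.camera_params('wrist')
cam=(np.linalg.inv(H)@np.append(r.inv().apply(Kb+[0,0,.02]-s['position']),1))[:3]
print('pred px',cv2.projectPoints(cam[None],np.zeros(3),np.zeros(3),np.array(p['intrinsics']),np.array(p['dist']))[0].ravel())
for n,c in dict(red=(240,358),white=(302,383),green=(377,393)).items():
    q=atz('top',(80+c[0]/4.5,120+c[1]/4.5),.05)-P;print(n,np.degrees(np.arctan2(q[1],q[0]))%360,np.hypot(*q[:2]))
E
```

```text
clock: 1.35
position: [0.5002, 0.3464, 0.206]
ee_rot: [0.0, 0.321, 0.947, -0.001]
contact_force: [-0.0, 0.3, 0.3]
width: 0.0853
gripper_force: 0.0
pos [0.50023536 0.34644956 0.20598043] x ang 142.50377154840018 lever 142.96741956895465
to knob tool mm [-7.81653493  1.77578937 97.98258476]
pred px [261.03476397 199.43107592]
red 143.20455837058003 0.1321125942232546
white 163.38554609962677 0.12656495308817034
green 186.45010442003436 0.12734927933233553
```

View pics/w0.png

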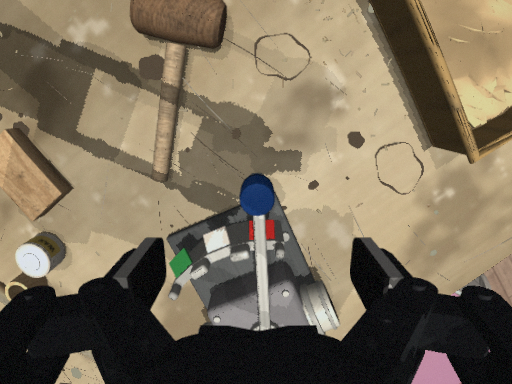

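The wrist view shows the knob top at (257,193), against a prediction of (261,199), so the estimate is within about 2 mm. The plates put red at 143°, white at 163.4° and green at 186.4°. Next: descend, then grip.

```bash
python3 -m handwheel '[[[-6,0,30],[0,0,0],-1],[[0,0,30],[0,0,0],-1],[[0,0,30],[0,0,0],-1],[[0,0,23],[0,0,0],-1],[[0,0,0],[0,0,0],-0.2],[[0,0,0],[0,0,0],0.2],[[0,0,0],[0,0,0],0.6],[[0,0,0],[0,0,0],0.6],[[0,0,0],[0,0,0],0.6],[[0,0,0],[0,0,0],0.6]]' 50
```

```text
clock: 2.65
position: [0.5029, 0.3451, 0.0944]
ee_rot: [0.0, 0.32, 0.948, 0.001]
contact_force: [-2.2, 2.0, 3.0]
width: 0.0267
gripper_force: 49.2
```

```bash
python3 -c "
from h import *
save('wrist','w1.png')"
```

```text
(no output)
```

View pics/w1.png

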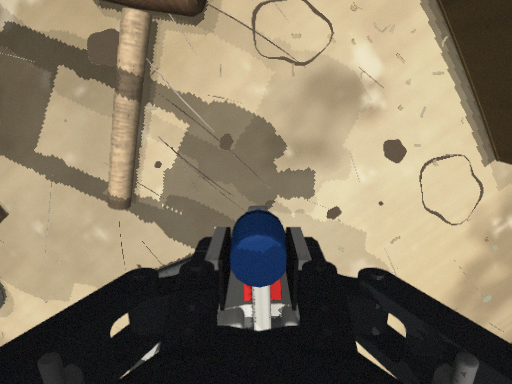

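The wrist view shows the knob held squarely between the pads at about (258,245), with the bar running back toward the red plate. Now lift about the pivot.

```bash
python3 -m handwheel '[[[-1,0,-8],[0,0.4,0],0.6],[[-1,0,-12.5],[0,0.65,0],0.6],[[-1,0,-12.5],[0,0.65,0],0.6],[[-1,0,-12.5],[0,0.65,0],0.6],[[0,0,0],[0,0,0],0.6]]' 60
```

```text
clock: 3.32
position: [0.5085, 0.3399, 0.1384]
ee_rot: [-0.119, 0.318, 0.94, 0.039]
contact_force: [-2.2, 3.4, -2.7]
width: 0.0263
gripper_force: 59.3
```

```bash
python3 -m handwheel '[[[-0.8,-17,0.2],[0.22,0,-0.87],0.6],[[-0.8,-17,0.2],[0.22,0,-0.87],0.6],[[-0.8,-17,0.2],[0.22,0,-0.87],0.6],[[-0.8,-17,0.2],[0.22,0,-0.87],0.6],[[0,0,0],[0,0,0],0.6]]'
cat > chk.py <<'E'
from h import *
s=readout.get_state();r=R.from_quat(np.array(s['ee_rot'])[[1,2,3,0]]);p=np.array(s['position']);d=p-P
x=r.as_matrix()[:,0]
print('ang',np.degrees(np.arctan2(d[1],d[0]))%360,'rad',np.hypot(*d[:2]),'z',p[2],'tool x ang',np.degrees(np.arctan2(x[1],x[0]))%360,'tilt',np.degrees(np.arcsin(x[2])))
print('toolaxes up',r.inv().apply([0,0,1]))
E
python3 chk.py
```

```text
clock: 3.95
position: [0.4799, 0.2782, 0.1361]
ee_rot: [-0.121, 0.137, 0.983, 0.016]
contact_force: [3.2, -0.6, -5.1]
width: 0.026
gripper_force: 59.3
ang 165.33749556180982 rad 0.17970041786803273 z 0.13608558418505257 tool x ang 164.11927342444068 tilt 13.967879656550549
toolaxes up [ 0.2413779  -0.00199515 -0.97042915]
```

```bash
python3 -m handwheel '[[[-1,-16.8,-0.3],[0.22,0,-0.88],0.6],[[-1,-16.8,-0.3],[0.22,0,-0.88],0.6],[[-1,-16.8,-0.3],[0.22,0,-0.88],0.6],[[-0.8,-16.5,-0.3],[0.22,0,-0.88],0.6],[[0,0,0],[0,0,0],0.6]]'
python3 chk.py; python3 -c "
from h import *
im=save('top','t2.png');cv2.imwrite('pics/t2c.png',cv2.resize(im[120:250,80:240],None,fx=4.5,fy=4.5,interpolation=cv2.INTER_CUBIC))"
```

```text
clock: 4.58
position: [0.4767, 0.2122, 0.1367]
ee_rot: [-0.12, -0.051, 0.991, -0.007]
contact_force: [4.4, -0.5, -5.6]
width: 0.0264
gripper_force: 59.4
ang 186.60532250327768 rad 0.17817319381062807 z 0.13673358354095824 tool x ang 185.8301215560024 tilt 13.80917910455165
toolaxes up [ 0.23868904 -0.00169514 -0.97109457]
```

View pics/t2c.png

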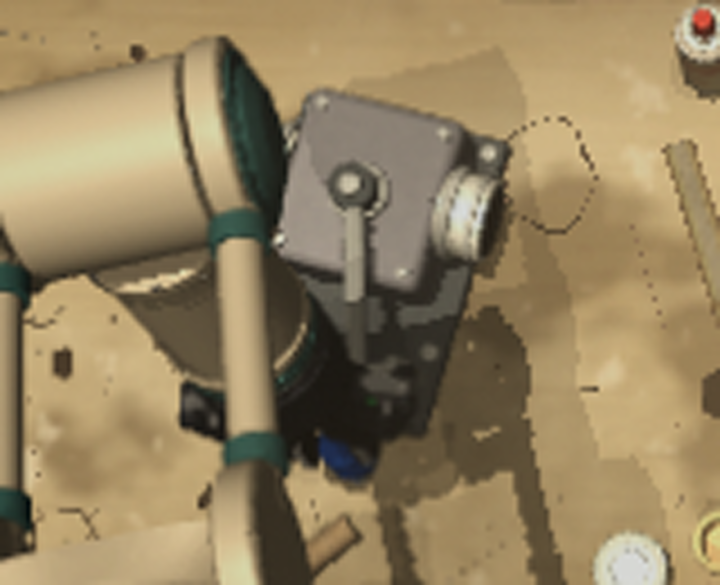

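The top view shows the lever raised, with its bar from (350,183) to (356,355). Allowing for its height, that lines up with the green plate. Lower it.

```bash
python3 -m handwheel '[[[1.5,0,10],[0,-0.5,0],0.6],[[1.5,0,11],[0,-0.6,0],0.6],[[1.5,0,11],[0,-0.6,0],0.6],[[1,0,11],[0,-0.6,0],0.6],[[0,0,0],[0,0,0],0.6],[[0,0,0],[0,0,0],0.6]]'
python3 chk.py
```

```text
clock: 5.38
position: [0.4705, 0.2128, 0.098]
ee_rot: [0.006, -0.051, 0.999, 0.001]
contact_force: [14.1, -0.1, -5.2]
width: 0.0262
gripper_force: 60.2
ang 186.19124135644438 rad 0.18427736926959856 z 0.09804767584493504 tool x ang 185.8530644973736 tilt -0.7066279315709625
toolaxes up [-0.01233267  0.00114331 -0.9999233 ]
```

```bash
python3 -m handwheel '[[[-1.5,0,2],[0,0.1,0],0.6],[[0,0,2],[0,0,0],0.6],[[0,0,1.5],[0,0,0],0.6],[[0,0,0],[0,0,0],0.6]]'
python3 chk.py
```

```text
clock: 5.88
position: [0.4691, 0.2126, 0.0927]
ee_rot: [-0.002, -0.051, 0.999, 0.0]
contact_force: [7.0, -0.8, 3.8]
width: 0.026
gripper_force: 61.4
ang 186.2125561988557 rad 0.1857140185801077 z 0.09270410085712087 tool x ang 185.8364180832362 tilt 0.23469781857996447
toolaxes up [ 4.09623823e-03  8.73874537e-04 -9.99991229e-01]
```

Force has turned upward and z is back at the seated height, so the lever is seated. Release and retreat.

```bash
python3 -m handwheel '[[[0,0,0],[0,0,0],0.2],[[0,0,0],[0,0,0],-0.4],[[0,0,0],[0,0,0],-1],[[0,0,0],[0,0,0],-1],[[0,0,0],[0,0,0],-1],[[0,0,-15],[0,0,0],-1],[[0,0,-25],[0,0,0],-1],[[0,0,-35],[0,0,0],-1],[[0,0,-40],[0,0,0],-1],[[0,0,-20],[0,0,0],-1],[[0,0,0],[0,0,0],-1]]'
python3 - <<'E'
from h import *
save('wrist','w3.png')
s=save('scene','s3.png');cv2.imwrite('pics/s3c.png',cv2.resize(s[130:270,90:370],None,fx=2.8,fy=2.8))
E
```

```text
clock: 7.25
position: [0.4666, 0.2123, 0.2282]
ee_rot: [-0.005, -0.052, 0.999, 0.0]
contact_force: [0.6, 0.2, -0.3]
width: 0.0857
gripper_force: 0.0
```

View pics/w3.png

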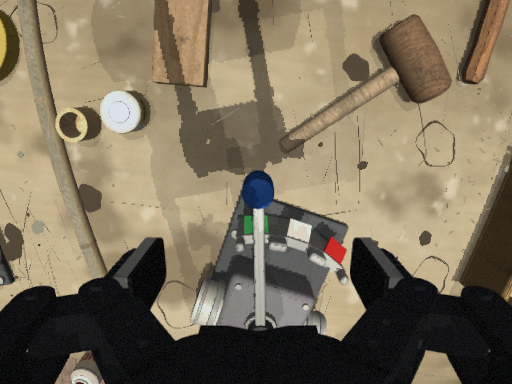

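View pics/s3c.png

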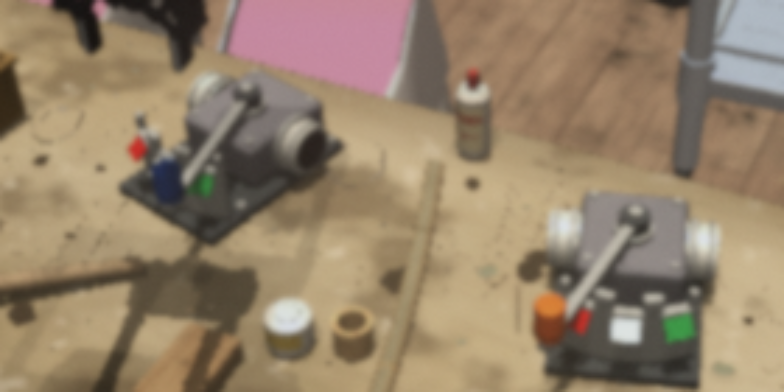

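The wrist view shows the bar over the green plate at (258,225), between the teeth at (237,235) and (277,245). The orange lever hasn't moved. One check of the knob height before I hand in.

Run:
```python
from h import *
def bl(f,b):
    im=cv2.imread(f);h=cv2.cvtColor(im,cv2.COLOR_BGR2HSV);m=cv2.inRange(h,(100,120,30),(130,255,255));M=np.zeros_like(m);x0,y0,x1,y1=b;M[y0:y1,x0:x1]=m[y0:y1,x0:x1]
    n,l,st,c=cv2.connectedComponentsWithStats(M);i=1+np.argmax(st[1:,4]);return c[i],st[i]
ps,st=bl('pics/s3.png',(130,170,175,215));print(ps,st)
a=np.radians(186.4)
for rise in(0,.01,.025):
    th=np.arcsin(rise/.185);k=P+np.array([np.cos(a)*.185,np.sin(a)*.185,.026+rise]);print(rise,k,proj('scene',k))
```

```text
[147.42857143 190.92857143] [146 189   4   5  14]
0 [0.46985293 0.21207825 0.108     ] [[148.10943219 195.51859241]]
0.01 [0.46985293 0.21207825 0.118     ] [[147.5615947  192.78550845]]
0.025 [0.46985293 0.21207825 0.133     ] [[146.73069447 188.63706594]]
```

Run:
```python
from h import *
print('seated red pred',proj('scene',Kb),'seen [118.8 175.5]')
im=cv2.imread('pics/s3.png').astype(int);d=im[:,:,0]-im[:,:,2]
m=np.zeros(d.shape);m[175:215,135:168]=(d[175:215,135:168]>15)
y,x=np.nonzero(m);print('now',x.mean(),y.mean(),x.min(),x.max(),y.min(),y.max(),len(x))
im=cv2.imread('pics/s0.png').astype(int);d=im[:,:,0]-im[:,:,2]
m=np.zeros(d.shape);m[155:198,105:135]=(d[155:198,105:135]>15)
y,x=np.nonzero(m);print('start',x.mean(),y.mean(),x.min(),x.max(),y.min(),y.max(),len(x))
k=P+np.array([np.cos(np.radians(186.4))*.185,np.sin(np.radians(186.4))*.185,.026]);w=vision.camera_params('wrist')
```

```text
seated red pred [[118.15333242 176.29815433]] seen [118.8 175.5]
now 148.78947368421052 193.78947368421052 144 153 187 201 114
start 118.93333333333334 176.03809523809525 114 123 170 183 105
```

```bash
python3 -c "
from rig import manip
print(manip.sign_off())"
```

```text
the job is handed in; nothing more can be done
None
```

The blue-knob lever was lifted from the red notch, swung past white, lowered into the green notch and released, and I handed the job in at about 7 s on the clock. The orange lever stayed put; a last camera estimate put the blue knob about 5 mm high, but the gripper had reached seated height before release.

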